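# Hang up the spreader and open the pantry jar

## Robot

A 6-joint arm with a two-finger parallel gripper is mounted at the origin on the work surface. World frame = base frame: x ahead of the robot, y to its left, z up, the work surface at z = 0. Lengths are in m, angles in rad, forces in N, time in s.
With the tool pointing down it reaches from about 0.35 to 0.975 m from the base axis. Payload 4.9 kg.
Tool frame: the origin (TCP) lies midway between the tips of the shut fingers; the grasp point (between the pads) lies 19 mm behind it (ctrl.tcp_to_grasp is the distance from the TCP to the grasp point, in m); z points along the fingers, y is the line along which they close (so a half turn about z gives the same grasp; the last joint's range is limited). The gripper opens to 85 mm and grips with 20 to 120 N. Pads are 22 mm wide; open, the fingers measure 114 mm over their backs; the gripper's body (76 mm by 85 mm) begins 54 mm behind the grasp point. The pads swing forward as they close: fully open they stand 13 mm farther back than shut.
Start: joints at [-1.411, 0.053, 1.613, -0, 1.476, -0.119], TCP at [0.172, -0.601, 0.231] pointing down, gripper open.
Joint ranges: [-3.01, 3.01], [-1.01, 2.22], [0.06, 2.58], [-1.02, 4.17], [0.09, 2.62], [-3.14, 3.14]. Speed limits (rad/s): [2.57, 2.57, 3.14, 3.14, 3.14, 3.14].

## Interface

Orientations are given as a rotation vector (axis times angle).
In Python, from station import ctrl gives the robot as it stands.
- The arm moves only by the shell command python3 jog.py 'ROWS' [FORCE]. ROWS is rows parted by semicolons, their numbers by spaces, 1 to 20 of them, each of 7 numbers: the finger opening in m, then dx, dy, dz in m, then a rotation vector rx, ry, rz in rad; each row is the pose to reach, as a shift and turn from the pose commanded when the command began, along the tool's axes at that moment; what a row does not reach only later rows make up. A row lasts 1/12 s, in which the tool goes at most 0.0417 m and 0.125 rad, less where a joint would pass 70% of its speed; a pose out of reach is approached as far as the arm can. The fingers move at their own pace and stop on an object; FORCE is the grip in N (left out, the last holds). Time passes only in rows, so rows that do not move let the fingers close. It prints the time, the measured TCP pose, the force, the opening and the grip force at its end.
- ctrl.get_obs(): the state, without advancing time (a new reading comes with each control period).
- ctrl.get_image(name): name is "scene" or "top"; returns the picture (420x560x3 uint8, red, green, blue); there is no depth.
- ctrl.camera_params(name): a dict with "fx", "fy", "cx", "cy" (pixels), "T" (4x4, takes a point from camera to world coordinates). Camera axes: x right, y down, z forward; pixel columns grow to the right and rows downward; lengths in m; the calibration is good to about 2 mm. A picture is of the moment at which its call begins. camera_params takes no time and is no camera call.
- ctrl.finish_job(): hands the job in; it is judged then, once.
The state is a dict: "t": time; "q": joint angles; "dq": joint speeds; "effort": joint torques, N m; "tool_pos": TCP position; "tool_rot": TCP orientation; "contact_force": force on the tool from outside, world axes, zero at the start; "wrist_torque": the same for the moment, N m; "opening": finger opening in m; "grip_force": force on a finger pad.
Only numpy, scipy, OpenCV 4.12 (cv2) and the standard library are available. Lean on these libraries where they do the work, as an engineer would, in place of code of your own. Each camera call takes 0.05 s, during which the arm holds its last target. There are 200 camera calls.

## Task

The spreader has been left lying on the lid of the blue jar: first hang it by its red eye on the hook of the hook stand and let go of it. Then unscrew the jar's tight brass lid, anticlockwise, while the jar stays down in its holder, which braces it; stop turning once the thread lets go (within a quarter turn), lift the lid straight up and finish still holding it level, two centimetres or so above the jar's mouth. Leave the other things on the counter where they are.

Things in the scene. Friction and masses are not known exactly. Their poses are not given: they have to be found in the camera images.
- holder: Dark steel jar holder fixed to the counter: 120 x 120 mm foot plate 6 mm thick with a square rim (inside 69 x 69 mm, outside 81 x 81 mm, top edge 34 mm above the counter). Origin: centre of its underside, on the counter; z up, x and y along its sides. It keeps the square jar from turning.
- jar: Loose blue stoneware jar (0.55 kg, white labels) standing in the holder: square body 66 x 66 mm, 66 mm tall, then a round neck 39 mm across; its mouth (orange sprung seal, dark middle) is 100 mm above its origin, 103 mm once the lid is off. Origin: centre of its underside, z up. The seal pushes the lid up against the thread with about 15 N: some 0.2 to 0.5 N m to turn.
- lid: Loose round ribbed brass screw lid, 58 mm across, 20 mm tall (90 g), on the jar. Origin: centre of its lower rim, z up its axis; closed, 84 mm above the jar's origin. Grip it from above across its diameter; 18 mm are free between its rim and the jar's square shoulder. Until the thread lets go, pulling up lifts the jar.
- lid_top (a point): Centre of the lid's flat top face, 20 mm above the lid's origin. The lid's two-lug thread: turned anticlockwise (seen from above) it lets go after 50 to 65 degrees and stays free up to a stop near 120, so 80 to 90 degrees always frees it; clockwise it only meets a stop. It hardly rises while turning. Its x axis starts 9 to 18 degrees clockwise of the jar's x axis.
- spreader: Loose flat wooden spreader (40 g), 154 mm long, 8 mm thick (handle 12 mm), at the start lying flat on the lid. Origin: underside, near its mass centre; x along it towards the eye, z normal to its flat side (up at the start). Handle 14 mm wide from x = -22 to +56 mm, blade 26 mm wide from -67 to -22 mm, at +x a red ring (eye), outside 32 mm, hole 22 mm. Pick it across the handle near the origin.
- spreader_eye (a point): Centre of the eye's hole, mid-thickness: spreader frame (70, 0, 4) mm.
- hook_stand: Fixed hook stand: pale wooden foot 120 x 90 x 10 mm; dark 8 mm steel rod, rising to 215 mm at x = +40 mm, level along the stand's -x to x = -30 mm, there straight up 24 mm: the hook. Origin: on the counter, z up. The eye goes over the upturned end from above, spreader level and reaching out along the stand's -x; let go, it swings down and hangs.
- hook_seat (a point): Bend of the hook: on the rod's axis below the upturned end, 215 mm above the counter; axes as the stand's.
- hook_tip (a point): Top of the hook's upturned end, 239 mm above the counter.
- tin: Bystander, leave alone: green-banded food tin, 66 mm across, 80 mm tall. Origin: centre of its underside.
- mug: Bystander, leave alone: white mug, 76 mm across plus handle, 85 mm tall. Origin: centre of its underside.
- bottle: Bystander, leave alone: green glass bottle, 68 mm across, 200 mm tall. Origin: centre of its underside.
- carton: Bystander, leave alone: orange carton, 100 x 50 x 160 mm tall. Origin: centre of its underside.
- bowl: Bystander, leave alone: terracotta bowl, 120 mm across, 50 mm tall. Origin: centre of its underside.
- honey: Bystander, leave alone: amber glass jar with a red lid, 64 mm across, 100 mm tall. Origin: centre of its underside.
- packet: Bystander, leave alone: red packet, 90 x 60 x 45 mm tall. Origin: centre of its underside.

How it is judged:
On the way, in this order (a step that is already met when the one before it is completed fails the run):
1. the spreader hangs by its eye on the hook, released and at rest (x of spreader_eye in the frame of hook_seat between -0.014 and 0.075 m and y of spreader_eye in the frame of hook_seat between -0.018 and 0.018 m and z of spreader_eye in the frame of hook_seat between -0.03 and 0.012 m and angle between spreader's own x axis and vertical below 0.5 rad and contact force between spreader and hook_stand above 0.1 N and contact force between spreader and the fingers below 0.05 N and linear speed of spreader below 0.08 m/s), for 0.3 s.
2. the lid is lifted off the jar, the jar still down in its holder (z of lid in the frame of jar above 0.101 m and z of jar in the frame of holder below 0.018 m and angle between jar's own z axis and vertical below 0.15 rad), for 0.1 s.
At the end, for the whole second after the job is handed in: Spreader hung on the hook by its eye, blade down, still, released. Jar in its holder (raised under 12 mm, tilt under 0.15 rad). Lid still, held by the fingers only, tilt under 0.25 rad, turned under 155 degrees, rim 3 to 50 mm above the mouth, within 25 mm of the jar's axis: ends holding (all of step 1 and z of jar in the frame of holder below 0.018 m and angle between jar's own z axis and vertical below 0.15 rad and z of lid in the frame of jar between 0.106 and 0.153 m and horizontal distance between lid and jar below 0.025 m and angle between lid's own z axis and vertical below 0.25 rad and angle between the x axis of lid and the x axis of jar, either way round above 0.55 rad and contact force between lid and the fingers above 1 N and contact force between lid and jar below 0.05 N and contact force between lid and holder below 0.05 N and linear speed of lid below 0.03 m/s); the arm keeps its last pose, push and grip.
It fails at once if the jar is pulled up out of its holder or tipped (z of jar in the frame of holder above 0.03 m or angle between jar's own z axis and vertical above 0.5 rad).
It fails at once if another thing on the counter is pushed away (more than 40 mm) (distance of any of tin, mug, bottle, carton, bowl, honey, packet from where it was at the start of the episode above 0.04 m).
It also fails if it takes over 58 s, if anything falls off the work surface, if the arm or the gripper's body presses on something with over 40 N, if the wrist force passes 120 N, or if a joint passes its speed limit or range.

## Working session

There is one attempt and no reset: what is moved stays moved. The work goes in short steps, Python scripts to look and compute and a shell command to move; the robot and the scene stay as the last step left them, time stands still between calls to the robot, and variables do not carry over. Pictures are saved under pics/ and viewed, at most 10 in all, crops included, and the job is handed in when it is done.

```bash
ls; mkdir -p pics
python3 - <<'E'
from station import ctrl
import cv2, numpy as np
for n in("scene","top"):
    im=ctrl.get_image(n); cv2.imwrite(f"pics/{n}0.png",im[:,:,::-1]); p=ctrl.camera_params(n)
    print(n,[round(float(p[k]),1) for k in("fx","fy","cx","cy")]); print(np.round(p["T"],3))
o=ctrl.get_obs(); print({k:np.round(v,3) for k,v in o.items()})
E
```

```text
jog.py
pics
station.py
scene [535.6, 535.6, 281.8, 213.5]
[[ 0.733  0.496 -0.466  1.401]
 [ 0.68  -0.52   0.517 -0.876]
 [ 0.014 -0.696 -0.718  1.399]
 [ 0.     0.     0.     1.   ]]
top [385.7, 385.7, 277.8, 208.5]
[[-0.008 -0.998  0.062  0.506]
 [-1.     0.009  0.012  0.009]
 [-0.012 -0.062 -0.998  1.427]
 [ 0.     0.     0.     1.   ]]
{'t': np.float64(0.1), 'q': array([-1.411,  0.053,  1.614,  0.   ,  1.476, -0.119]), 'dq': array([-0.001, -0.002, -0.005, -0.001,  0.   ,  0.   ]), 'effort': array([-1.0000e-03, -3.9491e+01, -3.7136e+01, -0.0000e+00,  4.0000e-03,
       -0.0000e+00]), 'tool_pos': array([ 0.172, -0.6  ,  0.23 ]), 'tool_rot': array([-3.109, -0.436,  0.   ]), 'contact_force': array([0.687, 0.38 , 0.373]), 'wrist_torque': array([ 0.001, -0.035, -0.023]), 'grip_force': np.float64(0.0), 'opening': np.float64(0.085)}
```

View pics/scene0.png

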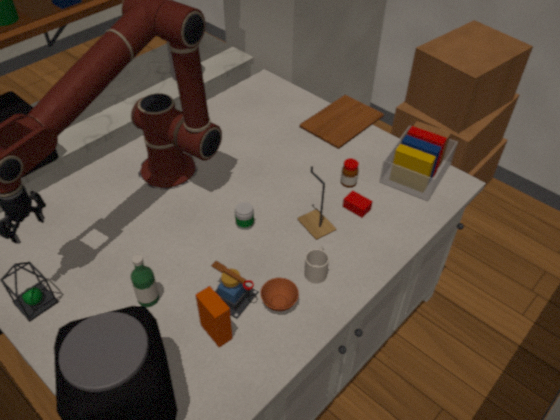

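View pics/top0.png

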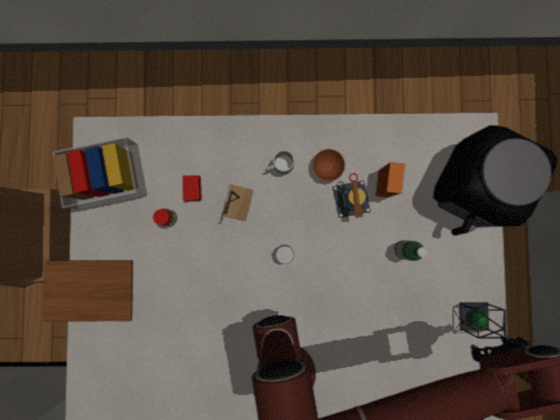

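The scene view shows the jar with the spreader near (233,285) and the hook stand near (318,200). In the top view they are near (352,199) and (235,203). I'll enlarge all four regions in one composite.

Run:
```python
import cv2, numpy as np
s=cv2.imread("pics/scene0.png");t=cv2.imread("pics/top0.png")
def crop(im,x,y,w=80,k=5):
    h=w*3//4; c=cv2.resize(im[y:y+h,x:x+w],None,fx=k,fy=k,interpolation=cv2.INTER_CUBIC)
    c=cv2.convertScaleAbs(c,alpha=1.5)
    for i in range(0,w,10):
        cv2.putText(c,str(x+i),(i*k,8),0,.3,(0,255,255),1); cv2.line(c,(i*k,0),(i*k,h*k),(120,120,120),1) if i%20==0 else 0
    for j in range(0,h,10):
        cv2.putText(c,str(y+j),(0,j*k+4),0,.3,(0,255,255),1); cv2.line(c,(0,j*k),(w*k,j*k),(120,120,120),1) if j%20==0 else 0
    return c
cv2.imwrite("pics/crops0.png",np.vstack([np.hstack([crop(s,195,255),crop(t,315,165)]),np.hstack([crop(s,280,165,),crop(t,200,170)])]))
```

```text
(no output)
```

View pics/crops0.png

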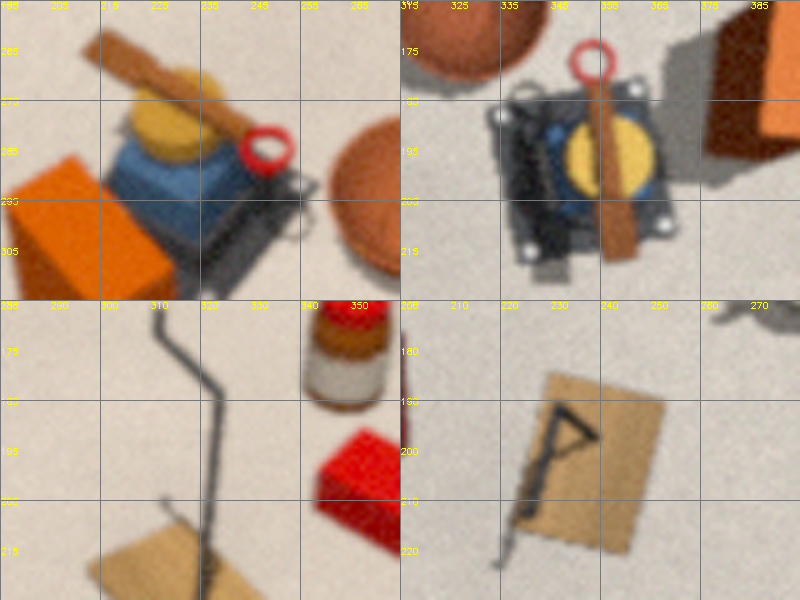

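```bash
cat > h.py <<'E'
import numpy as np
from station import ctrl
P={n:ctrl.camera_params(n) for n in("scene","top")}
def ray(n,u,v):
    p=P[n];T=np.array(p["T"]);return T[:3,3],T[:3,:3]@np.array([(u-p["cx"])/p["fx"],(v-p["cy"])/p["fy"],1])
def tri(s,t):
    (a,d),(b,e)=ray("scene",*s),ray("top",*t)
    k=np.linalg.lstsq(np.c_[d,-e],b-a,rcond=None)[0];p,q=a+k[0]*d,b+k[1]*e
    return np.round((p+q)/2,4),"gap",round(float(np.linalg.norm(p-q)),4)
def plane(n,uv,z):
    o,d=ray(n,*uv);return np.round(o+d*(z-o[2])/d[2],4)
def proj(n,X):
    p=P[n];c=np.linalg.inv(p["T"])@np.append(X,1);return np.round([p["cx"]+p["fx"]*c[0]/c[2],p["cy"]+p["fy"]*c[1]/c[2]],1)
E
python3 - <<'E'
from h import *
ct=lambda x,y:(315+(x-400+.5)/5-.5,165+(y+.5)/5-.5)
ch=lambda x,y:(200+(x-400+.5)/5-.5,170+(y-300+.5)/5-.5)
cs=lambda x,y:(195+(x+.5)/5-.5,255+(y+.5)/5-.5)
cg=lambda x,y:(280+(x+.5)/5-.5,165+(y-300+.5)/5-.5)
print("eye",tri(cs(267,150),ct(593,63)))
print("blade",tri(cs(93,41),ct(620,260)))
print("lidtop",tri(cs(179,103),ct(611,156)))
print("post",tri(cg(220,392),ch(558,407)))
print("seat",tri(cg(160,335),ch(532,513)))
F=[plane("top",ch(*c),.01) for c in((548,373),(665,402),(628,555),(515,530))]; print("foot",F,np.mean(F,0)); d=F[0]-F[3]+F[1]-F[2];print("yaw",np.arctan2(d[1],d[0]))
H=[plane("top",ct(*c),.007) for c in((503,115),(637,88),(665,225),(530,250))]; print("holder",H,np.mean(H,0)); d=H[0]-H[3]+H[1]-H[2];print("yaw",np.arctan2(d[1],d[0]))
E
```

```text
eye (array([ 0.6936, -0.2348,  0.1125]), 'gap', 0.0013)
blade (array([ 0.5583, -0.2504,  0.1133]), 'gap', 0.001)
lidtop (array([ 0.6297, -0.246 ,  0.1112]), 'gap', 0.0014)
post (array([0.6386, 0.1699, 0.2162]), 'gap', 0.0011)
seat (array([0.572 , 0.1869, 0.214 ]), 'gap', 0.0019)
foot [array([0.686 , 0.2043, 0.01  ]), array([0.6636, 0.1176, 0.01  ]), array([0.5507, 0.1453, 0.01  ]), array([0.5698, 0.2286, 0.01  ])] [0.617525 0.17395  0.01    ]
yaw -0.22319359295981844
holder [array([ 0.6701, -0.1877,  0.007 ]), array([ 0.6892, -0.2869,  0.007 ]), array([ 0.5876, -0.3053,  0.007 ]), array([ 0.57  , -0.2058,  0.007 ])] [ 0.629225 -0.246425  0.007   ]
yaw 0.17902442113267786
```

The gaps between the rays are 1–2 mm and the heights agree with the text: lid top 0.111, seat 0.214 and post 0.216. Next I'll work out the move to the spreader. It goes up first, because the bottle is on the way.

```bash
cat >> h.py <<'E'
from scipy.spatial.transform import Rotation as R
def go(pos,yaw,base=None):
    "shift and turn in tool axes from the current pose to TCP pos, tool down, x axis at yaw"
    o=ctrl.get_obs();p,r=np.array(o["tool_pos"]),R.from_rotvec(o["tool_rot"])
    if base is not None:p,r=base
    q=R.from_euler("z",yaw)*R.from_euler("x",np.pi)
    d=r.inv().apply(np.array(pos)-p);w=(r.inv()*q).as_rotvec()
    print("d",np.round(d,4),"w",np.round(w,4),"rows",round(max(np.linalg.norm(d)/.0417,np.linalg.norm(w)/.125),1))
    return np.array(pos),q
E
python3 - <<'E'
from h import *
go([.624,-.2428,.20],.115)
print("bottle top",plane("top",(422,252),.2),"tin",plane("top",(285,254),.08),"carton",plane("top",(391,180),.16))
E
```

```text
d [ 0.533  -0.2192  0.0307] w [-1.900e-03 -1.000e-04  1.638e-01] rows 13.8
bottle top [ 0.4412 -0.4307  0.2   ] tin [4.314e-01 4.000e-04 8.000e-02] carton [ 0.6759 -0.3506  0.16  ]
```

```bash
python3 jog.py '0.045 0.05 -0.02 -0.08 0 0 0.05;0.045 0.09 -0.037 -0.1 0 0 0.1;0.045 0.13 -0.053 -0.1 0 0 0.164;0.045 0.17 -0.07 -0.1 0 0 0.164;0.045 0.21 -0.086 -0.1 0 0 0.164;0.045 0.25 -0.103 -0.1 0 0 0.164;0.045 0.29 -0.119 -0.1 0 0 0.164;0.045 0.33 -0.136 -0.1 0 0 0.164;0.045 0.37 -0.152 -0.1 0 0 0.164;0.045 0.41 -0.169 -0.1 0 0 0.164;0.045 0.45 -0.185 -0.1 0 0 0.164;0.045 0.49 -0.202 -0.06 0 0 0.164;0.045 0.533 -0.2192 -0.02 0 0 0.164;0.045 0.533 -0.2192 0.03 0 0 0.164;0.045 0.533 -0.2192 0.03 0 0 0.164;0.045 0.533 -0.2192 0.03 0 0 0.164;0.045 0.533 -0.2192 0.03 0 0 0.164;0.045 0.533 -0.2192 0.03 0 0 0.164' 20; python3 -c "
from h import *
go([.624,-.2428,.113],.115)"
```

```text
t: 1.6
tool_pos: [0.623, -0.2418, 0.1975]
tool_rot: [-3.133, -0.183, 0.009]
contact_force: [1.3, -0.8, 1.0]
opening: 0.0452
grip_force: 0.0
d [0.0014 0.0014 0.0845] w [-0.0034  0.0058  0.0018] rows 2.0
```

```bash
python3 jog.py '0.045 0.001 0.001 0.03 0 0 0;0.045 0.001 0.001 0.06 0 0 0;0.045 0.001 0.001 0.075 0 0 0;0.045 0.001 0.001 0.080 0 0 0;0.045 0.001 0.001 0.080 0 0 0;0.045 0.001 0.001 0.080 0 0 0'
python3 - <<'E'
from h import *
import cv2
go([.624,-.2428,.113],.115)
s=ctrl.get_image("scene");t=ctrl.get_image("top")
f=lambda im,x,y:cv2.convertScaleAbs(cv2.resize(im[y:y+80,x:x+80],(400,400),interpolation=2),alpha=1.5)
cv2.imwrite("pics/grasp1.png",np.hstack([f(s,190,225),f(t,315,155)])[:,:,::-1])
E
```

```text
t: 2.1
tool_pos: [0.6258, -0.2453, 0.1234]
tool_rot: [3.135, 0.179, 0.004]
contact_force: [0.3, -0.0, 0.2]
opening: 0.0448
grip_force: 0.0
d [-0.0016 -0.0027  0.0104] w [ 0.0016 -0.0022 -0.0009] rows 0.3
```

View pics/grasp1.png

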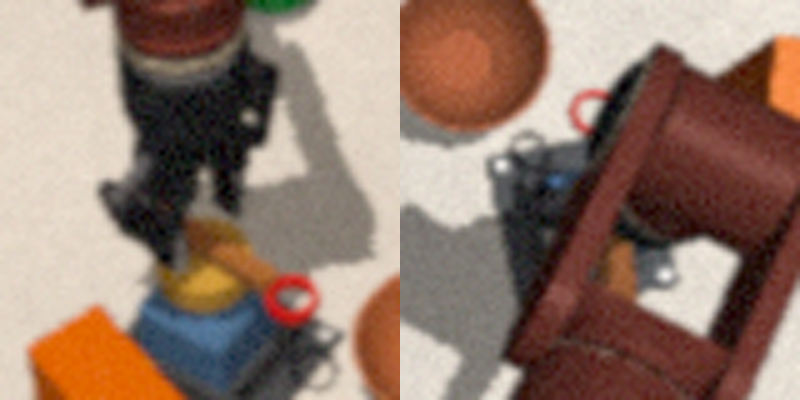

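The fingers straddle the handle with the lid clear below: the handle is at (210,240) in the left half and the eye at (292,298). I'll go down and close.

```bash
python3 jog.py '0.045 -0.001 -0.002 0.005 0 0 0;0.045 -0.001 -0.002 0.009 0 0 0;0.045 -0.001 -0.002 0.0095 0 0 0;0.01 -0.001 -0.002 0.0095 0 0 0;0.01 -0.001 -0.002 0.0095 0 0 0;0.01 -0.001 -0.002 0.0095 0 0 0;0.01 -0.001 -0.002 0.0095 0 0 0;0.01 -0.001 -0.002 0.0095 0 0 0;0.01 -0.001 -0.002 0.0095 0 0 0' 40
```

```text
t: 2.95
tool_pos: [0.6241, -0.2425, 0.112]
tool_rot: [3.136, 0.18, 0.001]
contact_force: [0.1, 0.3, 0.2]
opening: 0.0126
grip_force: 43.1
```

```bash
python3 jog.py '0.01 0 0 -0.02 0 0 0;0.01 0 0 -0.06 0 0 0;0.01 0 0 -0.1 0 0 0;0.01 0 0 -0.14 0 0 0;0.01 0 0 -0.18 0 0 0;0.01 0 0 -0.18 0 0 0;0.01 0 0 -0.18 0 0 0'
python3 - <<'E'
from h import *
ch=lambda x,y:(200+(x-400+.5)/5-.5,170+(y-300+.5)/5-.5)
print("rod base",plane("top",ch(598,437),.01))
go([.504,.2036,.295],-.24)
E
```

```text
t: 3.53
tool_pos: [0.6254, -0.2432, 0.2967]
tool_rot: [3.132, 0.18, 0.011]
contact_force: [-0.3, 0.8, -1.5]
opening: 0.0126
grip_force: 43.1
rod base [0.6381 0.1673 0.01  ]
d [-0.0695 -0.4578 -0.0008] w [ 0.0033 -0.0073  0.3548] rows 11.1
```

```bash
python3 jog.py '0.01 -0.004 -0.02 0 0 0 0.02;0.01 -0.008 -0.05 0 0 0 0.05;0.01 -0.013 -0.085 0 0 0 0.08;0.01 -0.018 -0.12 0 0 0 0.11;0.01 -0.024 -0.155 0 0 0 0.14;0.01 -0.03 -0.19 0 0 0 0.17;0.01 -0.035 -0.225 0 0 0 0.2;0.01 -0.04 -0.26 0 0 0 0.23;0.01 -0.045 -0.295 0 0 0 0.26;0.01 -0.05 -0.33 0 0 0 0.29;0.01 -0.055 -0.365 0 0 0 0.32;0.01 -0.06 -0.4 0 0 0 0.34;0.01 -0.065 -0.43 0 0 0 0.355;0.01 -0.068 -0.45 0 0 0 0.355;0.01 -0.0695 -0.458 0 0 0 0.355;0.01 -0.0695 -0.458 0 0 0 0.355;0.01 -0.0695 -0.458 0 0 0 0.355;0.01 -0.0695 -0.458 0 0 0 0.355'
python3 - <<'E'
from h import *
import cv2
go([.504,.2036,.295],-.24)
s=ctrl.get_image("scene");t=ctrl.get_image("top")
print(proj("scene",[.572,.187,.239]),proj("top",[.572,.187,.239]),proj("scene",[.572,.187,.297]),proj("top",[.572,.187,.297]))
f=lambda im,x,y:cv2.convertScaleAbs(cv2.resize(im[y:y+60,x:x+60],(400,400),interpolation=2),alpha=1.5)
cv2.imwrite("pics/hook1.png",np.hstack([f(s,282,130),f(t,190,180)])[:,:,::-1])
E
```

```text
t: 5.03
tool_pos: [0.5027, 0.2034, 0.291]
tool_rot: [3.118, -0.378, -0.001]
contact_force: [0.1, -0.5, 0.5]
opening: 0.0125
grip_force: 43.0
d [ 0.0013 -0.0005 -0.004 ] w [ 0.0011  0.0008 -0.0015] rows 0.1
[311.7 165.9] [224.6 211.6] [312.7 152.3] [221.6 210.5]
```

View pics/hook1.png

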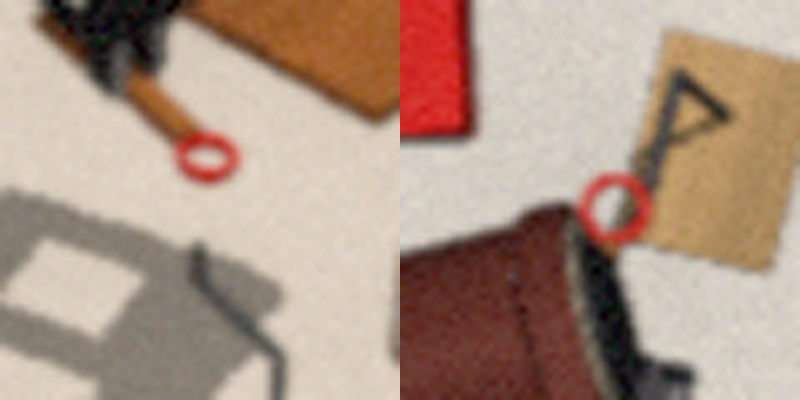

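The eye is at (312.6,153.3) in scene and (221.7,210.9) in top, within a pixel of where it should be over the hook tip at (311.3,166.6) in scene. I'll lower it straight down.

```bash
python3 jog.py '0.01 0.001 0 0.015 0 0 0;0.01 0.001 0 0.03 0 0 0;0.01 0.001 0 0.04 0 0 0;0.01 0.001 0 0.05 0 0 0;0.01 0.001 0 0.056 0 0 0;0.01 0.001 0 0.06 0 0 0;0.01 0.001 0 0.063 0 0 0;0.01 0.001 0 0.063 0 0 0;0.01 0.001 0 0.063 0 0 0'
python3 - <<'E'
from h import *
import cv2
s=ctrl.get_image("scene");t=ctrl.get_image("top")
f=lambda im,x,y:cv2.convertScaleAbs(cv2.resize(im[y:y+50,x:x+50],(400,400),interpolation=2),alpha=1.5)
cv2.imwrite("pics/hook2.png",np.hstack([f(s,287,145),f(t,200,185)])[:,:,::-1])
E
```

```text
t: 5.88
tool_pos: [0.5037, 0.2044, 0.2293]
tool_rot: [-3.119, 0.376, -0.001]
contact_force: [-0.1, 0.3, -0.2]
opening: 0.0126
grip_force: 43.1
```

View pics/hook2.png

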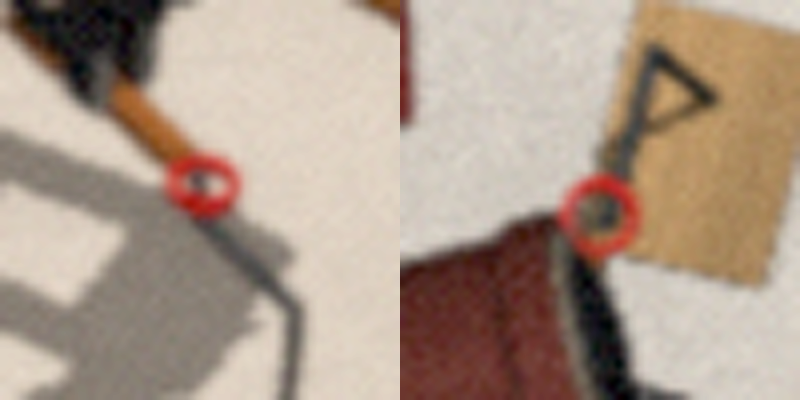

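The tip shows dark inside the red ring in both views, at (200,185) left and (605,212) right, and there is no contact force. I'll lower it a little more and release.

```bash
python3 jog.py '0.01 0 0 0.003 0 0 0;0.01 0 0 0.005 0 0 0;0.01 0 0 0.005 0 0 0;0.03 0 0 0.005 0 0 0;0.06 0 0 0.005 0 0 0;0.06 0 0 0.005 0 0 0;0.06 0 0 0.005 0 0 0;0.06 0 0 0.005 0 0 0;0.06 0 0 -0.02 0 0 0;0.06 0 0 -0.05 0 0 0;0.06 0 0 -0.08 0 0 0;0.06 0 0 -0.08 0 0 0'
python3 - <<'E'
from h import *
import cv2
s=ctrl.get_image("scene");t=ctrl.get_image("top")
f=lambda im,x,y:cv2.convertScaleAbs(cv2.resize(im[y:y+80,x:x+80],(400,400),interpolation=2),alpha=1.5)
cv2.imwrite("pics/hook3.png",np.hstack([f(s,272,140),f(t,190,170)])[:,:,::-1])
E
```

```text
t: 6.98
tool_pos: [0.506, 0.205, 0.3168]
tool_rot: [-3.115, 0.376, -0.018]
contact_force: [-0.0, 0.5, 0.8]
opening: 0.06
grip_force: 0.0
```

View pics/hook3.png

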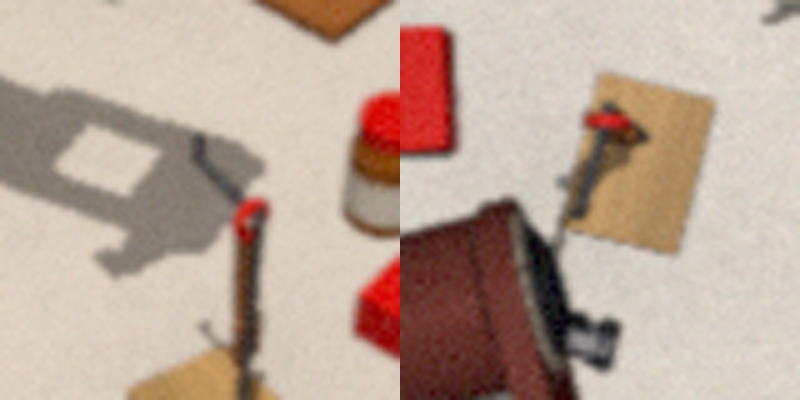

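The spreader hangs on the rod by its eye: (250,222) left and (607,121) right, blade down beside the post. Next I'll go over the jar and triangulate the eye again to confirm it has settled.

Run:
```python
from h import *
print(tri((321.6,184),(231,193.8)))
go([.6295,-.2463,.24],-.24)
```

```text
(array([0.6304, 0.1715, 0.2055]), 'gap', 0.0)
d [0.2286 0.4083 0.0711] w [-0.0019 -0.0036 -0.0002] rows 11.3
```

```bash
python3 jog.py '0.085 0.01 0.02 0 0 0 0;0.085 0.028 0.05 0 0 0 0;0.085 0.047 0.083 0 0 0 0;0.085 0.065 0.117 0 0 0 0;0.085 0.084 0.15 0 0 0 0;0.085 0.103 0.184 0 0 0 0;0.085 0.121 0.217 0 0 0 0;0.085 0.14 0.25 0.01 0 0 0;0.085 0.159 0.284 0.02 0 0 0;0.085 0.178 0.317 0.03 0 0 0;0.085 0.196 0.35 0.04 0 0 0;0.085 0.212 0.378 0.055 0 0 0;0.085 0.223 0.398 0.065 0 0 0;0.085 0.2286 0.4083 0.071 0 0 0;0.085 0.2286 0.4083 0.071 0 0 0;0.085 0.2286 0.4083 0.071 0 0 0;0.085 0.2286 0.4083 0.071 0 0 0'
python3 - <<'E'
from h import *
import cv2
go([.6295,-.2463,.078],-.24)
s=ctrl.get_image("scene");t=ctrl.get_image("top")
f=lambda im,x,y:cv2.convertScaleAbs(cv2.resize(im[y:y+80,x:x+80],(400,400),interpolation=2),alpha=1.5)
cv2.imwrite("pics/pre4.png",np.vstack([np.hstack([f(s,272,140),f(t,190,170)])[100:300],np.hstack([f(s,190,220),f(t,315,155)])])[:,:,::-1])
E
```

```text
t: 8.5
tool_pos: [0.6284, -0.2453, 0.2383]
tool_rot: [-3.119, 0.375, -0.001]
contact_force: [-0.1, 0.3, 0.6]
opening: 0.0851
grip_force: 0.0
d [0.0012 0.0008 0.1603] w [-0.0005 -0.0003  0.001 ] rows 3.8
```

View pics/pre4.png

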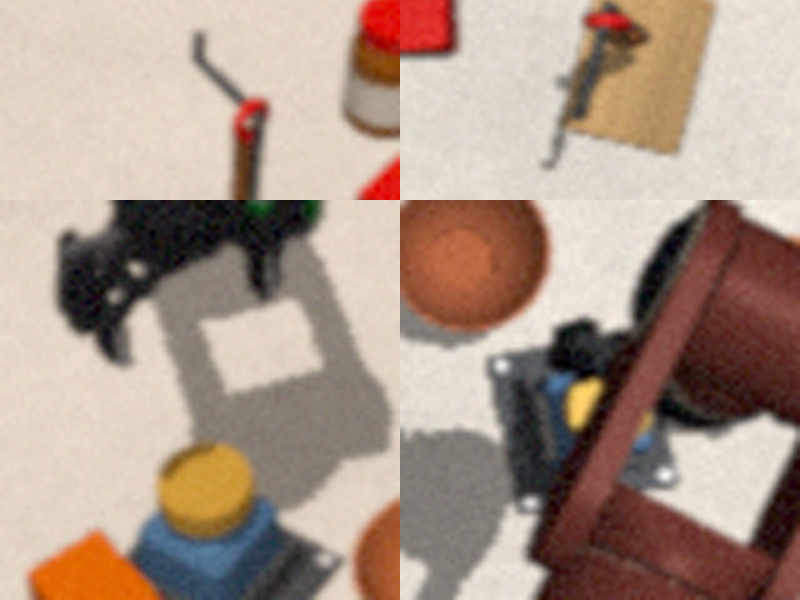

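The eye is in the same place at (250,122), so the spreader is at rest. The lid is now uncovered, with its top centre at about (231,275) in scene. A quick check of its centre before I go down.

```bash
python3 - <<'E'
from h import *
print(proj("scene",[.6295,-.2463,.11]),plane("scene",(231,275),.11))
E
python3 jog.py '0.085 0.001 0.001 0.03 0 0 0;0.085 0.001 0.001 0.06 0 0 0;0.085 0.001 0.001 0.09 0 0 0;0.085 0.001 0.001 0.11 0 0 0;0.085 0.001 0.001 0.125 0 0 0;0.085 0.001 0.001 0.135 0 0 0;0.085 0.001 0.001 0.145 0 0 0;0.085 0.001 0.001 0.145 0 0 0;0.085 0.001 0.001 0.145 0 0 0'
```

```text
[230.1 275.5] [ 0.6302 -0.2432  0.11  ]
t: 9.35
tool_pos: [0.6296, -0.2479, 0.0936]
tool_rot: [3.119, -0.376, 0.002]
contact_force: [0.6, -0.3, 0.3]
opening: 0.0848
grip_force: 0.0
```

```bash
python3 jog.py '0.085 0 -0.002 0.007 0 0 0;0.085 0 -0.002 0.0145 0 0 0;0.085 0 -0.002 0.0145 0 0 0;0.085 0 -0.002 0.0145 0 0 0;0.06 0 -0.002 0.0145 0 0 0;0.05 0 -0.002 0.0145 0 0 0;0.05 0 -0.002 0.0145 0 0 0;0.05 0 -0.002 0.0145 0 0 0;0.05 0 -0.002 0.0145 0 0 0;0.05 0 -0.002 0.0145 0 0 0' 80
```

```text
t: 10.18
tool_pos: [0.6298, -0.2462, 0.0795]
tool_rot: [3.118, -0.376, 0.001]
contact_force: [-2.1, 1.0, 5.2]
opening: 0.0561
grip_force: 84.2
```

```bash
python3 jog.py '0.05 0 0 0 0 0 -0.05;0.05 0 0 0 0 0 -0.13;0.05 0 0 0 0 0 -0.21;0.05 0 0 0 0 0 -0.29;0.05 0 0 0 0 0 -0.37;0.05 0 0 0 0 0 -0.45;0.05 0 0 0 0 0 -0.53;0.05 0 0 0 0 0 -0.61;0.05 0 0 0 0 0 -0.69;0.05 0 0 0 0 0 -0.75;0.05 0 0 0 0 0 -0.75;0.05 0 0 0 0 0 -0.75'; python3 -c "
from station import ctrl
print(ctrl.get_obs()['wrist_torque'])"
```

```text
t: 11.18
tool_pos: [0.6305, -0.2459, 0.0795]
tool_rot: [3.04, 0.79, 0.003]
contact_force: [-0.3, 2.0, 5.3]
opening: 0.0563
grip_force: 84.2
[ 0.3167079  -0.03854072  0.09759401]
```

```bash
python3 jog.py '0.05 0 0 0 0 0 -0.08;0.05 0 0 0 0 0 -0.16;0.05 0 0 0 0 0 -0.24;0.05 0 0 0 0 0 -0.32;0.05 0 0 0 0 0 -0.4;0.05 0 0 0 0 0 -0.48;0.05 0 0 0 0 0 -0.56;0.05 0 0 0 0 0 -0.64;0.05 0 0 0 0 0 -0.72;0.05 0 0 0 0 0 -0.73;0.05 0 0 0 0 0 -0.73;0.05 0 0 0 0 0 -0.73'
python3 - <<'E'
from h import *
import cv2
print(ctrl.get_obs()['wrist_torque'])
s=ctrl.get_image("scene");t=ctrl.get_image("top")
f=lambda im,x,y:cv2.convertScaleAbs(cv2.resize(im[y:y+80,x:x+80],(400,400),interpolation=2),alpha=1.5)
cv2.imwrite("pics/turn5.png",np.hstack([f(s,190,235),f(t,315,155)])[:,:,::-1])
E
```

```text
t: 12.18
tool_pos: [0.6309, -0.2457, 0.0812]
tool_rot: [2.557, 1.822, 0.004]
contact_force: [-1.6, 4.4, 10.8]
opening: 0.0565
grip_force: 84.8
[ 0.60496877  0.36976244 -0.06007104]
```

View pics/turn5.png

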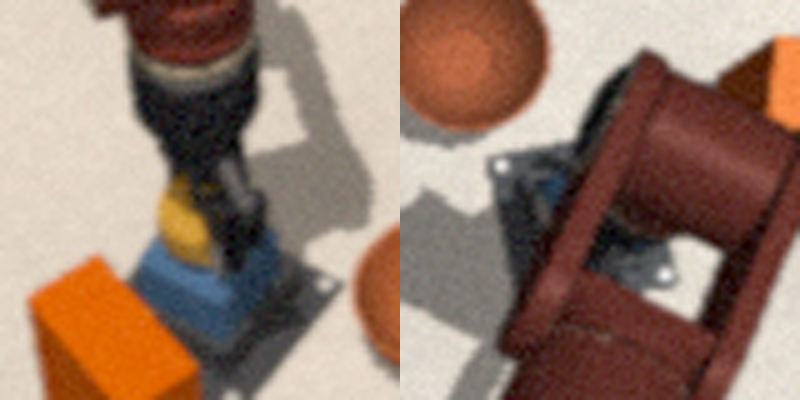

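The jar sits square in its holder, with its body at (210,275) left. The upward push of 10.8 N and the 1.7 mm rise suggest the thread has let go. I'll do a small test lift.

```bash
python3 jog.py '0.05 0 0 -0.002 0 0 0;0.05 0 0 -0.004 0 0 0;0.05 0 0 -0.006 0 0 0;0.05 0 0 -0.007 0 0 0;0.05 0 0 -0.007 0 0 0'
```

```text
t: 12.7
tool_pos: [0.629, -0.2456, 0.0844]
tool_rot: [-2.556, -1.824, 0.001]
contact_force: [0.3, 0.8, -1.1]
opening: 0.0563
grip_force: 84.7
```

Only −1.1 N hangs on the tool, which is the lid alone, so it is free. I'll lift it.

```bash
python3 jog.py '0.05 0 0 -0.005 0 0 0;0.05 0 0 -0.012 0 0 0;0.05 0 0 -0.02 0 0 0;0.05 0 0 -0.027 0 0 0;0.05 0 0 -0.032 0 0 0;0.05 0 0 -0.034 0 0 0;0.05 0 0 -0.034 0 0 0;0.05 0 0 -0.034 0 0 0;0.05 0 0 -0.034 0 0 0;0.05 0 0 -0.034 0 0 0;0.05 0 0 -0.034 0 0 0'
python3 - <<'E'
from h import *
import cv2
s=ctrl.get_image("scene");t=ctrl.get_image("top")
f=lambda im,x,y:cv2.convertScaleAbs(cv2.resize(im[y:y+80,x:x+80],(400,400),interpolation=2),alpha=1.5)
cv2.imwrite("pics/end6.png",np.hstack([f(s,190,235),f(s,272,140)])[:,:,::-1])
E
```

```text
t: 13.62
tool_pos: [0.6293, -0.2457, 0.1187]
tool_rot: [-2.556, -1.825, 0.001]
contact_force: [0.3, 0.4, -0.7]
opening: 0.0563
grip_force: 84.8
```

View pics/end6.png

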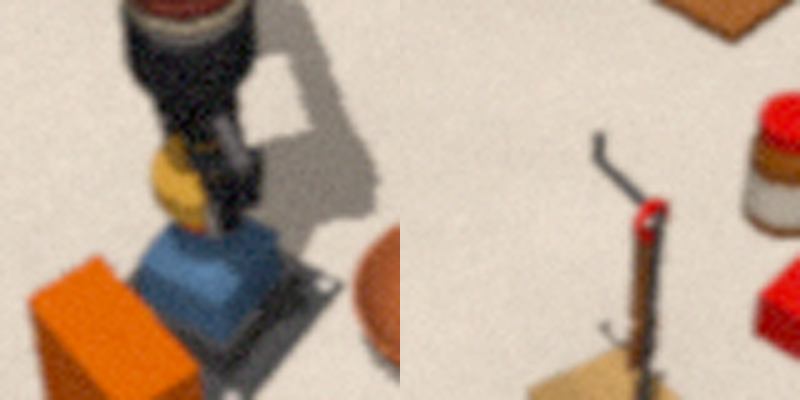

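The lid is held at (185,185), with the orange seal visible below it at (195,228). The jar is down in its holder, and the spreader still hangs at (650,220). I'm handing it in.

```bash
python3 -c "
from station import ctrl
print(ctrl.finish_job())"
```

```text
the job is handed in; nothing more can be done
None
```

The job is handed in at about 14 s of the 58 s allowed: the spreader hangs by its eye on the hook, released, and the unscrewed lid is held level about 2 cm above the jar's mouth with the jar down in its holder; the hand-in returned no verdict.

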